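# Lock the wood-specimen chest

### The job

Lock the wood-specimen chest: with the fingertips, turn the slotted steel disc on its lid by one of its two pegs until the slot lines up with the sliding bar, then push the bar by its upright tab through the disc and the keeper until the tab is fully home against its two stop posts. Slide the bar, do not lift it, and leave the wood samples and other things lying around where they are.

Things in the scene. Friction and masses are not known exactly. Their poses are not given: they have to be found in the camera images.
- chest: Low wooden chest fixed to the bench, 260 (x) x 400 (y) x 80 mm high, lid closed; origin under its centre at bench height; turns only in yaw. Offsets below are in its frame; heights are above its lid (lid = 80 mm above the bench). On the lid, in a row along y at x = 0, from -y to +y: guide channel with the bar, stop posts, disc, keeper.
- guide (a point): Middle of the guide channel's floor (chest y = -78 mm, 5 mm above the lid). Channel 174 mm long along y (y -165 to 9 mm), open on top, walls 15 mm high, 35 mm wide over its walls. At its +y end (y -3 to 9 mm) two stop posts, one each side of the bar, 26 mm high, from 10 to 21 mm off the middle: the tab stops against them.
- keeper (a point): Keeper: steel bridge on the lid, 37 (x) x 22 (y) mm, 25 mm high, that the bar's nose passes under. The point is the middle of its top (chest y = 112 mm).
- lock_disc (a joint): Angle of the slotted disc about its upright axis, rad, counter-clockwise from above positive. Slot in line with the bar at 0 and also at pi (disc equal both ways round). Starts 0.55 to 2.59; turns both ways from -0.4 to 3.54, no detent, light friction (0.06 N m, about 2 N at a peg), stays where left. The bar passes when within about 0.08 rad of line; else it meets the disc.
- disc_centre (a point): On the disc's axis, at the height of its top face, 20 mm above the lid. Disc: steel, 80 mm across, 20 mm high, with an open-topped slot 22 mm wide right across it (floor 4.6 mm above the lid), slot along this point's y axis. The point turns with the disc.
- peg_a (a point): Centre of the top end of one upright round peg on the disc: 12 mm across, standing 36 mm above the disc's top face (top 56 mm above the lid), 28 mm from the disc's axis, at right angles to the slot.
- peg_b (a point): Top of the other, equal peg, opposite the first, 28 mm from the axis.
- bar: Loose aluminium bar in the guide channel, along the chest's y: 16 wide, 14 high, 150 mm long, 0.25 to 0.49 kg, rounded nose towards +y. Origin: mid-length, on its underside (5 mm above the lid). Upright tab at its tail: 38 wide (x), 10 mm thick, 19 to 47 mm above the lid. Nose starts 6 to 22 mm short of the disc; travel home 126 to 142 mm towards +y, sliding easily (a few newtons).
- bar_tab (a point): Middle of the tab's back (-y) face, where it is pushed towards the chest's +y: 33 mm above the lid, 73 mm behind the bar's origin.
- bar_home (a point): Fixed point on the chest: where the bar's origin is when its tab rests against the stop posts (chest y = 60 mm, 5 mm above the lid).
- oak_block: Loose brown wood block, 45 x 90 x 28 mm, lying on the chest lid; origin under its centre. Bystander.
- log_slice: Loose round slice of a log, 56 mm across, 18 mm high, on the chest lid; origin under its centre. Bystander.
- walnut_tile: Loose dark wood tile, 40 x 60 x 14 mm, on the chest lid; origin under its centre. Bystander.
- resin_jar: Closed jar, 50 mm across, 60 mm tall, on the bench to the robot's right; origin under its centre. Bystander.
- cedar_block: Upright wood block, 60 x 60 x 100 mm, on the bench to the right; origin under its centre. Bystander.
- pine_block: Pale wood block, 80 x 120 x 45 mm, on the bench to the robot's left; origin under its centre. Bystander.
Not all that is in view belongs to the job. What is meant by the bar is not black or yellow, and is the larger of those in its own colour.

How it is judged (in metres and radians):
On the way:
1. the disc's slot is turned into line with the bar (within 0.12 rad) (angle between the y axis of disc_centre and the y axis of chest, either way round below 0.12 rad), for 0.2 s.
At the end, for the whole second after the job is handed in: The bar lies at rest through the slot and under the keeper, its tab within 6 mm of the stop posts (origin within 10 mm of home), in line with the chest, with the disc's slot within 0.15 rad of it (y of bar in the frame of bar_home above -0.006 m and distance between bar and bar_home below 0.01 m and angle between the y axis of bar and the y axis of chest, either way round below 0.1 rad and angle between the y axis of disc_centre and the y axis of chest, either way round below 0.15 rad and linear speed of bar below 0.02 m/s); the robot touches nothing.
It fails at once if the bar is lifted more than 12 mm off its bed (z of bar in the frame of bar_home above 0.012 m).
It fails at once if a bystander is moved more than 20 mm (distance of any of oak_block, log_slice, walnut_tile, resin_jar, cedar_block, pine_block from where it was at the start of the episode above 0.02 m).
It also fails if it takes over 56 s, if anything falls off the work surface, if the arm or the gripper's body presses on something with over 40 N, if the wrist force passes 120 N, or if a joint passes its speed limit or range.

### The arm

A 6-joint arm with a two-finger parallel gripper is mounted at the origin on the work surface. World frame = base frame: x ahead of the robot, y to its left, z up, the work surface at z = 0. Lengths are in m, angles in degrees, forces in N, time in s.
With the tool pointing down it reaches from about 0.3 to 0.775 m from the base axis. Payload 14.6 kg.
Tool frame: the origin (TCP) lies midway between the tips of the shut fingers; the grasp point (between the pads) lies 19 mm behind it; z points along the fingers, y is the line along which they close (so a half turn about z gives the same grasp; the last joint's range is limited). The gripper opens to 85 mm and grips with 20 to 120 N. Pads are 22 mm wide; open, the fingers measure 114 mm over their backs; the gripper's body (76 mm by 85 mm) begins 54 mm behind the grasp point. The pads swing forward as they close: fully open they stand 13 mm farther back than shut.
Start: joints at [67.002, 17.183, 87.147, -0, 75.671, -3.816], TCP at [0.181, 0.519, 0.231] pointing down, gripper open.
Joint ranges: [-173.82, 173.82], [-45.26, 126.66], [13.44, 144.39], [-59.66, 239.66], [0, 175.72], [-146.38, 146.38]. Speed limits (degrees/s): [127.2, 127.2, 147.25, 180, 180, 180].

### API

Orientations are given as a 3x3 rotation matrix whose columns are the frame's x, y, z axes.
In Python, from rig import robot gives the robot as it stands.
- The arm moves only by the tool move_arm, never from a script. Its arguments are lists of equal length, an entry for each row: "translation": the shift along the tool's x, y, z in m, a list of three; "turn": the turn, a rotation vector about the tool's x, y, z in rad, a list of three; "gripper": the opening, from -1 (shut) to 1 (fully open). In form: {"translation": [[x, y, z], ...], "turn": [[wx, wy, wz], ...], "gripper": [gripper, ...]}. A call has 1 to 20 rows; each row shifts and turns the commanded pose from where the row before left it, along the tool's axes as they then stand; what a row does not reach is not made up. A row lasts 1/12 s, in which the tool goes at most 41.7 mm and 7.16 degrees, less where a joint would pass 70% of its speed; a pose out of reach is approached as far as the arm can. A call is refused whole if a number of a shift passes 0.0417 or a number of a turn 0.125, either way. A call with a gripper value outside its range is refused whole. The fingers move at their own pace and stop on an object; "newtons" is the grip in N (left out, the last holds). Time passes only in rows, so rows that do not move let the fingers close. It gives the time, the measured TCP pose, the force, the opening and the grip force at its end, in the units of the state.
- robot.get_state(): the state, without advancing time (a new reading comes with each control period).
- robot.camera(name): name is "scene" or "top"; returns a dict with "color" (480x640x3 uint8, red, green, blue), "range_z" (480x640 float32, m along the optical axis (not along the pixel's ray), 0 where there is no reading), "camera_matrix" (3x3 intrinsics, pixels), "pose" (4x4, takes a point from camera to world coordinates). Camera axes: x right, y down, z forward; pixel columns grow to the right and rows downward; lengths in m; the calibration is good to about 2 mm. A picture is of the moment at which its call begins.
- robot.job_done(): hands the job in; it is judged then, once.
Trained networks look in a picture, given as the dict that the camera call returned (one of the last four; its "shot" number tells which), for a name from the list of things; names that differ only in an ending like _2 or _b are one class to them, and where a whole thing is asked for, a point or a joint stands for the part that bears it (a point fixed in the world has none). Each returns a list of dicts, best first, with "confidence" (0 to 1); they miss things now and then, are a little off and sometimes report something else, mostly with a low value. They report only what shows in the picture. A call takes as long as a camera call. They do not tell look-alikes from the thing itself.
- robot.cut_out(picture, thing): "region" (480x640 bool, what is visible of it) and "box" ([left, top, right, bottom] in pixels, round what is visible of it).
The state is a dict: "time_s": time; "joint_positions": joint angles; "dq": joint speeds; "joint_efforts": joint torques, N m; "tcp_pos": TCP position; "tcp_rot": TCP orientation; "contact_force": force on the tool from outside, world axes, zero at the start; "torque": the same for the moment, N m; "finger_gap": opening from 0.0 (shut) to 1.0 (fully open); "finger_force": force on a finger pad.
Only numpy, scipy, OpenCV 4.12 (cv2) and the standard library are available. Lean on these libraries where they do the work, as an engineer would, in place of code of your own. Each camera call takes 0.05 s, during which the arm holds its last target. There are 200 camera calls.

## Working session

There is one attempt and no reset: what is moved stays moved. The work goes in short steps, Python scripts to look and compute and a tool call to move; the robot and the scene stay as the last step left them, time stands still between calls to the robot, and variables do not carry over. Pictures are saved under pics/ and viewed, at most 10 in all, crops included, and the job is handed in when it is done.

Besides the shell and the picture viewer there is one more tool, called after "Call:" as name(argument=value, ...) on one line, values as JSON. move_arm: Moves the arm, as the interface text tells. Its arguments: {"type":"object","properties":{"translation":{"type":"array"},"turn":{"type":"array"},"gripper":{"type":"array"},"newtons":{"type":"number"}},"required":["translation","turn","gripper"]}

```bash
ls; mkdir -p pics; python3 - <<'E'
from rig import robot
import cv2,numpy as np,pickle
s=robot.get_state();print(s)
for n in("scene","top"):
    p=robot.camera(n);cv2.imwrite(f"pics/{n}0.png",p["color"][...,::-1]);pickle.dump(p,open(n+".pkl","wb"))
    print(n,p["pose"].round(3).tolist(),p["camera_matrix"].round(1).tolist())
    for t in("chest","bar","lock_disc","peg_a","keeper","bar_tab","oak_block","log_slice"):
        for d in robot.cut_out(p,t)[:4]:print(t,d["confidence"],d["box"])
E
```

```text
pics
{'time_s': 0.0, 'joint_positions': array([ 6.70024607e+01,  1.72164137e+01,  8.71798318e+01, -5.80939302e-04,
        7.56703749e+01, -3.81452562e+00]), 'dq': array([ 0.00987446, -0.01966188, -0.07151233,  0.01286677, -0.04922129,
        0.00313047]), 'joint_efforts': array([ 1.72585012e-03, -5.43498516e+01, -3.61794698e+01,  1.80379521e-05,
        4.01411962e-03, -3.89436877e-05]), 'tcp_pos': array([0.18062509, 0.51925073, 0.23071726]), 'tcp_rot': array([[-9.44474638e-01,  3.28584022e-01, -4.45231447e-04],
       [ 3.28584317e-01,  9.44474030e-01, -1.07416958e-03],
       [ 6.75545775e-05, -1.16082200e-03, -9.99999324e-01]]), 'contact_force': array([ 0.81177513, -0.9044505 , -0.18741373]), 'torque': array([ 0.00753715, -0.00989517,  0.03898774]), 'finger_force': 0.0, 'finger_gap': 1.002483206989676}
scene [[-0.276, 0.588, -0.761, 1.487], [0.961, 0.178, -0.211, 0.258], [0.012, -0.789, -0.614, 0.886], [0.0, 0.0, 0.0, 1.0]] [[523.8, 0.0, 318.5], [0.0, 523.8, 237.2], [0.0, 0.0, 1.0]]
chest 0.94 [240.5, 223.7, 421.2, 331.2]
bar 0.87 [221.3, 195.7, 276.4, 209.6]
bar 0.76 [270.7, 23
[... 536 characters left out ...]
, 0.021], [0.008, -0.189, -0.982, 1.392], [0.0, 0.0, 0.0, 1.0]] [[507.7, 0.0, 323.5], [0.0, 507.7, 237.5], [0.0, 0.0, 1.0]]
chest 0.9 [229.7, 162.0, 397.8, 292.0]
bar 0.73 [407.3, 182.0, 439.7, 207.0]
bar 0.65 [157.3, 193.0, 194.9, 209.6]
bar 0.64 [310.7, 201.7, 366.3, 224.4]
lock_disc 0.64 [272.9, 214.4, 306.2, 239.2]
peg_a 0.6 [273.1, 213.5, 304.5, 243.7]
keeper 0.97 [228.4, 160.6, 396.3, 290.3]
bar_tab 0.97 [310.4, 203.4, 369.9, 223.4]
bar_tab 0.72 [406.7, 180.3, 442.4, 210.0]
bar_tab 0.69 [154.1, 191.1, 195.4, 209.2]
bar_tab 0.64 [404.9, 302.6, 462.1, 331.6]
oak_block 0.86 [312.3, 171.4, 346.2, 193.6]
oak_block 0.32 [468.0, 254.8, 503.3, 286.4]
log_slice 0.92 [337.3, 239.1, 359.8, 263.9]
```

```bash
python3 - <<'E'
import cv2
a=cv2.imread("pics/top0.png");b=cv2.imread("pics/scene0.png")
cv2.imwrite("pics/topc.png",cv2.resize(a[140:340,150:470],None,fx=2.5,fy=2.5,interpolation=cv2.INTER_CUBIC))
cv2.imwrite("pics/scenec.png",cv2.resize(b[185:365,170:530],None,fx=2.2,fy=2.2,interpolation=cv2.INTER_CUBIC))
E
```

```text
(no output)
```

View pics/topc.png

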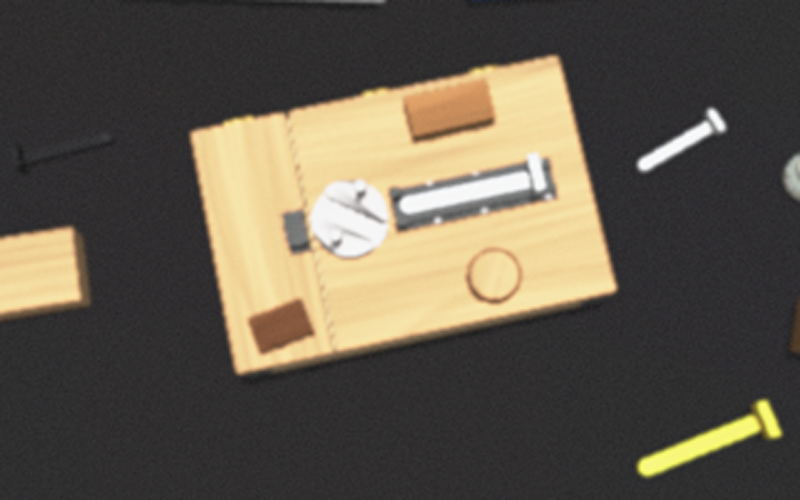

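View pics/scenec.png

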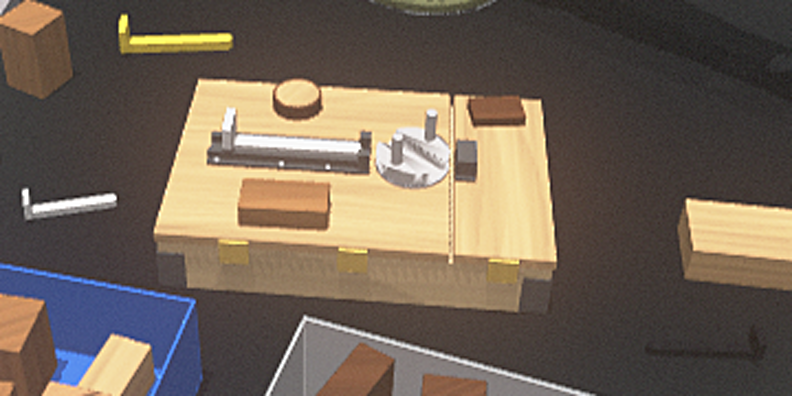

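The top crop shows four candidates, given here in full-frame pixels:
- Silver in the channel (310–368, 202–224).
- Smaller silver on the bench (407–440, 182–207).
- Yellow (405–462, 302–331).
- Black (155–195, 193–209).

The silver one in the guide channel is the larger of its colour and sits in the chest's guide. The enlarged crop confirms it. The disc is at about (290, 227), with pegs at about (294, 216) and (284, 236). Next I'll measure metric positions.

```bash
cat > h.py <<'E'
import numpy as np,cv2,pickle
def cloud(p):
    K=p["camera_matrix"];z=p["range_z"];v,u=np.mgrid[:480,:640]
    X=np.stack([(u-K[0,2])/K[0,0]*z,(v-K[1,2])/K[1,1]*z,z],-1)
    W=X@p["pose"][:3,:3].T+p["pose"][:3,3];W[z<=0]=np.nan;return W
E
python3 - <<'E'
from h import *
C={n:pickle.load(open(n+".pkl","rb")) for n in("top","scene")}
W={n:cloud(C[n]) for n in C}
for n in C:
    w=W[n]; m=(abs(w[...,2]-.08)<.006)
    k,l,st,_=cv2.connectedComponentsWithStats(m.astype(np.uint8));i=1+np.argmax(st[1:,4])
    P=w[l==i]; r=cv2.minAreaRect(P[:,:2].astype(np.float32));print(n,"lid",r,np.median(P[:,2]))
    c,ang=np.array(r[0]),r[2]
    # chest y axis = long axis pointing to +world y
    L=cv2.boxPoints(r);e=[L[1]-L[0],L[2]-L[1]];y=max(e,key=np.linalg.norm);y=y/np.linalg.norm(y);y*=np.sign(y[1]);x=np.array([y[1],-y[0]])
    print("yaw",np.degrees(np.arctan2(-y[0],y[1])))
    A=w.reshape(-1,3);A=A[np.isfinite(A[:,0])]
    q=np.c_[(A[:,:2]-c)@x,(A[:,:2]-c)@y,A[:,2]-.08]
    pk=q[(q[:,2]>.04)&(q[:,2]<.075)&(abs(q[:,0])<.06)&(q[:,1]>-.0)&(q[:,1]<.12)]
    print("peg pts",(pk*1000).round().tolist()[:40])
    tb=q[(q[:,2]>.03)&(q[:,2]<.06)&(abs(q[:,0])<.04)&(q[:,1]<-.03)&(q[:,1]>-.19)]
    print("tab",len(tb),(tb.min(0)*1000).round(),(tb.max(0)*1000).round(),(np.median(tb,0)*1000).round())
    ke=q[(abs(q[:,2]-.025)<.004)&(abs(q[:,0])<.04)&(q[:,1]>.096)&(q[:,1]<.14)]
    print("keeper",len(ke),(np.median(ke,0)*1000).round())
E
```

```text
top lid ((0.5675529837608337, -0.012256771326065063), (0.2677127420902252, 0.2986089289188385), 11.029121398925781) 0.07986219097194958
yaw 11.029128
peg pts [[24.0, 93.0, 62.0], [25.0, 90.0, 57.0], [25.0, 88.0, 55.0], [23.0, 93.0, 58.0], [24.0, 91.0, 52.0], [22.0, 89.0, 56.0], [20.0, 86.0, 61.0], [23.0, 97.0, 50.0], [20.0, 94.0, 60.0], [20.0, 92.0, 57.0], [21.0, 89.0, 52.0], [19.0, 87.0, 57.0], [18.0, 95.0, 57.0], [17.0, 92.0, 57.0], [17.0, 90.0, 57.0], [15.0, 87.0, 60.0], [17.0, 95.0, 50.0], [14.0, 93.0, 58.0], [15.0, 90.0, 54.0], [16.0, 88.0, 49.0], [14.0, 93.0, 49.0], [-25.0, 120.0, 49.0]]
tab 72 [-21. -95.  30.] [ 16. -84.  51.] [ -2. -89.  46.]
keeper 84 [-12. 114.  22.]
scene lid ((0.5686259269714355, -0.013125702738761902), (0.2738727033138275, 0.29915401339530945), 10.870655059814453) 0.08022059651376245
yaw 10.870652
peg pts [[-22.0, 120.0, 45.0], [-19.0, 120.0, 42.0], [21.0, 88.0, 58.0], [20.0, 90.0, 58.0], [18.0, 92.0, 57.0], [17.0, 95.0, 56.0], [22.0, 86.0, 56.0], [21.0, 88.0, 56.0], [23.0, 90.0, 58.0], [21.0, 92.0, 56.0], [20.0, 95.0, 56.0], [22.0, 86.0, 53.0], [25.0, 88.0, 56.0], [21.0, 90.0, 53.0], [24.0, 93.0, 56.0], [23.0, 95.0, 55.0], [25.0, 86.0, 53.0], [26.0, 88.0, 54.0], [24.0, 91.0, 52.0], [27.0, 93.0, 55.0], [25.0, 95.0, 54.0], [22.0, 86.0, 48.0], [24.0, 88.0, 49.0], [25.0, 91.0, 50.0], [27.0, 93.0, 53.0], [25.0, 95.0, 51.0], [24.0, 86.0, 46.0], [24.0, 89.0, 47.0], [26.0, 91.0, 48.0], [26.0, 93.0, 49.0], [22.0, 95.0, 46.0], [22.0, 86.0, 42.0], [25.0, 89.0, 45.0], [24.0, 91.0, 44.0], [23.0, 93.0, 43.0], [24.0, 96.0, 44.0], [25.0, 87.0, 41.0], [23.0, 89.0, 40.0], [27.0, 91.0, 43.0], [26.0, 93.0, 42.0]]
tab 77 [-22. -94.  30.] [ 21. -84.  50.] [  8. -88.  46.]
keeper 81 [-11. 116.  22.]
```

```bash
python3 - <<'E'
from h import *
C={n:pickle.load(open(n+".pkl","rb")) for n in("top","scene")}
cs=[];ys=[];Q=[]
for n in C:
    w=cloud(C[n]);m=(abs(w[...,2]-.08)<.006)
    m=cv2.morphologyEx(m.astype(np.uint8),cv2.MORPH_CLOSE,np.ones((5,5)))
    k,l,st,_=cv2.connectedComponentsWithStats(m);i=1+np.argmax(st[1:,4])
    P=w[(l==i)&(abs(w[...,2]-.08)<.006)]; r=cv2.minAreaRect(P[:,:2].astype(np.float32));print(n,r)
    L=cv2.boxPoints(r);e=[L[1]-L[0],L[2]-L[1]];y=max(e,key=np.linalg.norm);y=y/np.linalg.norm(y);y*=np.sign(y[1])
    cs.append(r[0]);ys.append(y);A=w.reshape(-1,3);Q.append(A[np.isfinite(A[:,0])])
c=np.mean(cs,0);y=np.mean(ys,0);y/=np.linalg.norm(y);x=np.array([y[1],-y[0]])
print("c",c,"x",x,"y",y,"yaw",np.degrees(np.arctan2(-y[0],y[1])))
np.savez("chest.npz",c=c,x=x,y=y)
for A in Q:
    q=np.c_[(A[:,:2]-c)@x,(A[:,:2]-c)@y,A[:,2]-.08]*1000
    s=q[(abs(q[:,0])<50)&(q[:,1]>5)&(q[:,1]<98)]
    d=s[(s[:,2]>10)&(s[:,2]<25)];print("disc",len(d),d.min(0).round(),d.max(0).round(),d.mean(0).round(1))
    pk=s[(s[:,2]>49)&(s[:,2]<66)]
    for sg in(1,-1):
        g=pk[pk[:,0]*sg>0];print("peg",sg,len(g),g.mean(0).round(1) if len(g) else "")
    t=q[(q[:,2]>30)&(q[:,2]<55)&(abs(q[:,0])<30)&(q[:,1]<-90)&(q[:,1]>-190)];print("tab",len(t),np.percentile(t,[5,50,95],axis=0).round().tolist())
    k=q[(abs(q[:,2]-25)<4)&(abs(q[:,0])<30)&(q[:,1]>99)&(q[:,1]<130)];print("keeper",k.mean(0).round(1))
E
```

```text
top ((0.5573847889900208, 0.039912477135658264), (0.2677127420902252, 0.4049108326435089), 11.029121398925781)
scene ((0.5586246252059937, 0.038953766226768494), (0.2738727033138275, 0.40521618723869324), 10.870655059814453)
c [0.55800471 0.03943312] x [0.9817937  0.18995048] y [-0.18995048  0.9817937 ] yaw 10.949894
disc 439 [-42.   5.  10.] [38. 95. 25.] [-3.4 53.8 19.2]
peg 1 19 [19.3 38.5 56.3]
peg -1 18 [-24.5  72.4  55.5]
tab 72 [[-21.0, -147.0, 34.0], [-3.0, -142.0, 46.0], [14.0, -137.0, 49.0]]
keeper [ -1.8 112.8  24.9]
disc 495 [-43.   5.  10.] [40. 94. 25.] [ 4.7 53.1 18.6]
peg 1 23 [23.5 37.1 54.7]
peg -1 23 [-21.3  72.   54.3]
tab 77 [[-14.0, -147.0, 32.0], [8.0, -142.0, 46.0], [19.0, -138.0, 50.0]]
keeper [  0.7 111.   24.8]
```

Peg midpoint and spacing (56 mm) agree with the given sizes. The disc stands at about 142°, so it needs +38° to reach π. The peg nearest the robot moves about 17 mm towards chest −y. I'll go above that peg with the tool's y along the chest's y.

Call:
move_arm(translation=[[-0.0285, -0.01746, 0], [-0.0285, -0.01746, 0], [-0.0285, -0.01746, 0], [-0.0285, -0.01746, 0], [-0.0285, -0.01746, 0], [-0.0285, -0.01746, 0], [-0.0285, -0.01746, 0], [-0.0285, -0.01746, 0], [-0.0285, -0.01746, 0], [-0.0285, -0.01746, 0], [-0.0285, -0.01746, 0], [-0.0285, -0.01746, 0], [-0.0285, -0.01746, 0], [-0.0285, -0.01746, 0], [-0.0285, -0.01746, 0], [-0.0285, -0.01746, 0]], turn=[[0, 0, 0], [0, 0, 0], [0, 0, 0], [0, 0, 0], [0, 0, 0], [0, 0, 0], [0, 0, 0], [0, 0, 0], [0, 0, 0], [0, 0, 0], [0, 0, 0], [0, 0, 0], [0, 0, 0], [0, 0, 0], [0, 0, 0], [0, 0, 0]], gripper=[1, 1, 1, 1, 0, 0, 0, 0, 0, 0, 0, 0, 0, 0, 0, 0], newtons=20)

```text
time_s: 2.23
tcp_pos: [0.5204, 0.1042, 0.2314]
tcp_rot: [[-0.944, 0.329, 0.0], [0.329, 0.944, 0.0], [-0.0, 0.0, -1.0]]
contact_force: [0.2, 0.9, 0.2]
finger_gap: 0.497
finger_force: 0.0
```

Call:
move_arm(translation=[[0, 0, 0], [0, 0, 0], [0, 0, 0], [0, 0, 0], [0, 0, 0], [0, 0, 0]], turn=[[0, 0, -0.105], [0, 0, -0.105], [0, 0, -0.105], [0, 0, -0.105], [0, 0, -0.106], [0, 0, 0]], gripper=[0, 0, 0, 0, 0, 0])

```text
time_s: 2.73
tcp_pos: [0.5196, 0.1057, 0.2313]
tcp_rot: [[-0.981, -0.195, -0.0], [-0.195, 0.981, -0.0], [0.0, 0.0, -1.0]]
contact_force: [-0.5, -0.2, 0.3]
finger_gap: 0.497
finger_force: 0.0
```

Call:
move_arm(translation=[[0, 0, 0.02], [0, 0, 0.02], [0, 0, 0.02], [0, 0, 0.02], [0, 0, 0.015], [0, 0, 0.012], [0, 0, 0.012], [0, 0, 0]], turn=[[0, 0, 0], [0, 0, 0], [0, 0, 0], [0, 0, 0], [0, 0, 0], [0, 0, 0], [0, 0, 0], [0, 0, 0]], gripper=[0, 0, 0, 0, 0, 0, 0, 0])

```text
time_s: 3.4
tcp_pos: [0.5186, 0.1057, 0.1101]
tcp_rot: [[-0.982, -0.187, -0.003], [-0.187, 0.982, -0.0], [0.003, 0.0, -1.0]]
contact_force: [0.1, -0.7, -0.3]
finger_gap: 0.506
finger_force: 0.0
```

Call:
move_arm(translation=[[0, 0, 0], [0, 0, 0], [0, 0, 0], [0, 0, 0], [0, 0, 0], [0, 0, 0], [0, 0, 0], [0, 0, 0]], turn=[[0, 0, 0], [0, 0, 0], [0, 0, 0], [0, 0, 0], [0, 0, 0], [0, 0, 0], [0, 0, 0], [0, 0, 0]], gripper=[-1, -1, -1, -1, -1, -1, -1, -1], newtons=20)

```text
time_s: 4.07
tcp_pos: [0.5196, 0.1063, 0.1132]
tcp_rot: [[-0.982, -0.189, 0.0], [-0.189, 0.982, 0.001], [-0.001, 0.001, -1.0]]
contact_force: [-3.9, 4.2, 2.9]
finger_gap: 0.13
finger_force: 21.1
```

Call:
move_arm(translation=[[0, -0.003, 0], [0, -0.003, 0], [0, -0.003, 0], [0, -0.003, 0], [0, -0.003, 0], [0, -0.003, 0], [0, 0, 0], [0, 0, 0]], turn=[[0, 0, 0], [0, 0, 0], [0, 0, 0], [0, 0, 0], [0, 0, 0], [0, 0, 0], [0, 0, 0], [0, 0, 0]], gripper=[-1, -1, -1, -1, -1, -1, -1, -1])

```text
time_s: 4.73
tcp_pos: [0.5222, 0.0881, 0.1127]
tcp_rot: [[-0.982, -0.189, -0.002], [-0.189, 0.982, -0.0], [0.002, 0.0, -1.0]]
contact_force: [-8.3, -0.5, 2.8]
finger_gap: 0.125
finger_force: 21.4
```

Call:
move_arm(translation=[[0, 0, 0], [0, 0, 0], [0, 0, 0], [0, 0, 0], [0, 0, -0.02], [0, 0, -0.03], [0, 0, -0.03], [0, 0, -0.03]], turn=[[0, 0, 0], [0, 0, 0], [0, 0, 0], [0, 0, 0], [0, 0, 0], [0, 0, 0], [0, 0, 0], [0, 0, 0]], gripper=[-0.3, -0.3, -0.3, -0.3, -0.3, -0.3, -0.3, -0.3])

```text
time_s: 5.4
tcp_pos: [0.5229, 0.0881, 0.2238]
tcp_rot: [[-0.982, -0.19, -0.0], [-0.19, 0.982, -0.0], [0.0, 0.0, -1.0]]
contact_force: [0.6, -0.4, 0.1]
finger_gap: 0.351
finger_force: 0.0
```

Call:
move_arm(translation=[[-0.0031, -0.0288, 0], [-0.0031, -0.0288, 0], [-0.0031, -0.0288, 0], [-0.0031, -0.0288, 0], [-0.0031, -0.0288, 0], [-0.0031, -0.0288, 0], [-0.0031, -0.0288, 0], [-0.0031, -0.0288, 0], [0, 0, 0]], turn=[[0, 0, 0], [0, 0, 0], [0, 0, 0], [0, 0, 0], [0, 0, 0], [0, 0, 0], [0, 0, 0], [0, 0, 0], [0, 0, 0]], gripper=[-1, -1, -1, -1, -1, -1, -1, -1, -1])

```text
time_s: 6.15
tcp_pos: [0.5917, -0.1377, 0.2219]
tcp_rot: [[-0.982, -0.187, 0.0], [-0.187, 0.982, -0.001], [0.0, -0.001, -1.0]]
contact_force: [-1.7, 0.2, -0.1]
finger_gap: -0.0
finger_force: 0.0
```

```bash
cat > look.py <<'E'
from h import *
from rig import robot
import sys
g=np.load("chest.npz");c,x,y=g["c"],g["x"],g["y"]
for n in("top","scene"):
    p=robot.camera(n)
    if n=="top": cv2.imwrite(f"pics/{sys.argv[1]}.png",cv2.resize(p["color"][150:300,220:410,::-1],None,fx=4,fy=4,interpolation=cv2.INTER_CUBIC))
    A=cloud(p).reshape(-1,3);A=A[np.isfinite(A[:,0])]
    q=np.c_[(A[:,:2]-c)@x,(A[:,:2]-c)@y,A[:,2]-.08]*1000
    s=q[(abs(q[:,0])<45)&(q[:,1]>15)&(q[:,1]<98)&(q[:,2]>49)&(q[:,2]<66)]
    m=[s[s[:,0]*k>0].mean(0) for k in(1,-1)];d=m[0]-m[1]
    print(n,np.round(m,1).tolist(),"disc off rad",np.arctan2(d[1],d[0]).round(3),"len",np.hypot(*d[:2]).round(1))
    t=q[(q[:,2]>30)&(q[:,2]<55)&(abs(q[:,0])<30)&(q[:,1]<0)&(q[:,1]>-160)];print("tab",len(t),np.percentile(t,[5,50,95],axis=0).round().tolist() if len(t) else "")
s=robot.get_state();d=s["tcp_pos"][:2]-c;print(s["tcp_pos"],"tcp chest",d@x,d@y,s["time_s"])
E
python3 look.py a
```

```text
top [[25.7, 57.2, 55.5], [-31.0, 53.4, 56.1]] disc off rad 0.068 len 56.8
tab 1 [[17.0, -1.0, 30.0], [17.0, -1.0, 30.0], [17.0, -1.0, 30.0]]
scene [[28.9, 56.9, 54.5], [-26.5, 53.2, 54.3]] disc off rad 0.066 len 55.5
tab 77 [[-15.0, -147.0, 32.0], [8.0, -142.0, 45.0], [18.0, -138.0, 49.0]]
[ 0.59111941 -0.13411416  0.2219643 ] tcp chest -0.0004535861932843083 -0.1766777837038233 6.25
```

View pics/a.png

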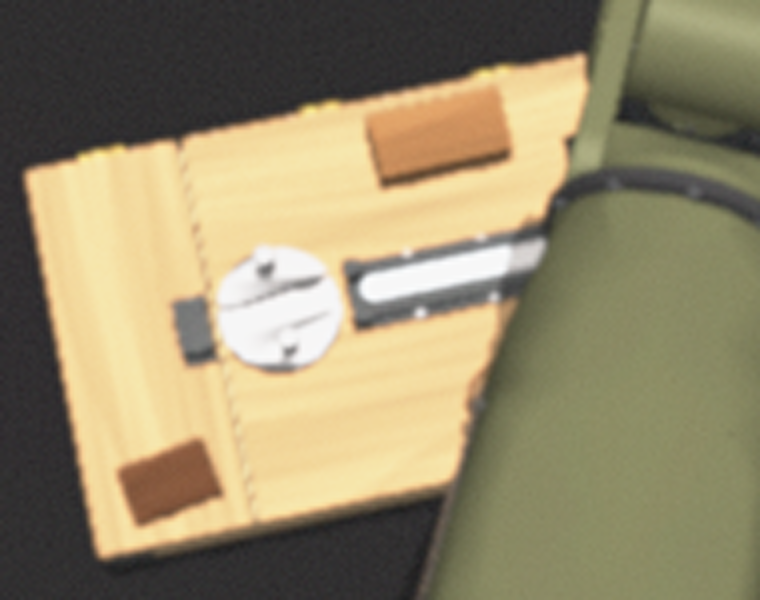

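The disc is 0.067 rad past line, which is too close to the 0.08 limit. Regripping the peg 1.8 mm further towards +y will centre it.

Call:
move_arm(translation=[[0.0031, 0.02915, 0], [0.0031, 0.02915, 0], [0.0031, 0.02915, 0], [0.0031, 0.02915, 0], [0.0031, 0.02915, 0], [0.0031, 0.02915, 0], [0.0031, 0.02915, 0], [0.0031, 0.02915, 0], [0, 0, 0], [0, 0, 0]], turn=[[0, 0, 0], [0, 0, 0], [0, 0, 0], [0, 0, 0], [0, 0, 0], [0, 0, 0], [0, 0, 0], [0, 0, 0], [0, 0, 0], [0, 0, 0]], gripper=[-0.1, -0.1, -0.1, -0.1, -0.1, -0.1, -0.1, -0.1, -0.1, -0.1])

```text
time_s: 7.08
tcp_pos: [0.5218, 0.0927, 0.2227]
tcp_rot: [[-0.981, -0.193, 0.001], [-0.193, 0.981, 0.0], [-0.001, -0.0, -1.0]]
contact_force: [-0.1, -0.3, -0.3]
finger_gap: 0.449
finger_force: 0.0
```

Call:
move_arm(translation=[[0, 0, 0.02], [0, 0, 0.02], [0, 0, 0.02], [0, 0, 0.02], [0, 0, 0.014], [0, 0, 0.014], [0, 0, 0], [0, 0, 0]], turn=[[0, 0, 0], [0, 0, 0], [0, 0, 0], [0, 0, 0], [0, 0, 0], [0, 0, 0], [0, 0, 0], [0, 0, 0]], gripper=[-0.1, -0.1, -0.1, -0.1, -0.1, -0.1, -0.1, -0.1])

```text
time_s: 7.75
tcp_pos: [0.5224, 0.0905, 0.1143]
tcp_rot: [[-0.982, -0.19, -0.001], [-0.19, 0.982, -0.0], [0.001, 0.0, -1.0]]
contact_force: [0.8, 0.2, 0.1]
finger_gap: 0.45
finger_force: 0.0
```

```bash
python3 - <<'E'
from h import *
from rig import robot
g=np.load("chest.npz");s=robot.get_state();d=s["tcp_pos"][:2]-g["c"];print(s["tcp_pos"],d@g["x"],d@g["y"],s["tcp_rot"].round(3).tolist(),s["contact_force"])
E
```

```text
[0.5223779  0.09049733 0.11425542] -0.025278503991474615 0.056901845772831465 [[-0.982, -0.19, -0.001], [-0.19, 0.982, -0.0], [0.001, 0.0, -1.0]] [0.81936539 0.19236109 0.14199217]
```

Positioned at y = 56.9 mm. Next I'll close, release, rise and go back behind the tab.

Call:
move_arm(translation=[[0, -0.0003, 0], [0, 0, 0], [0, 0, 0], [0, 0, 0], [0, 0, 0], [0, 0, 0], [0, 0, 0], [0, 0, 0]], turn=[[0, 0, 0], [0, 0, 0], [0, 0, 0], [0, 0, 0], [0, 0, 0], [0, 0, 0], [0, 0, 0], [0, 0, 0]], gripper=[-1, -1, -1, -1, -1, -1, -1, -1])

```text
time_s: 8.42
tcp_pos: [0.5229, 0.0903, 0.1154]
tcp_rot: [[-0.982, -0.19, 0.002], [-0.19, 0.982, -0.0], [-0.001, -0.001, -1.0]]
contact_force: [-2.6, -2.9, 6.6]
finger_gap: 0.125
finger_force: 21.2
```

Call:
move_arm(translation=[[0, 0, 0], [0, 0, 0], [0, 0, 0], [0, 0, 0], [0, 0, -0.02], [0, 0, -0.03], [0, 0, -0.03], [0, 0, -0.03]], turn=[[0, 0, 0], [0, 0, 0], [0, 0, 0], [0, 0, 0], [0, 0, 0], [0, 0, 0], [0, 0, 0], [0, 0, 0]], gripper=[-0.3, -0.3, -0.3, -0.3, -0.3, -0.3, -0.3, -0.3])

```text
time_s: 9.08
tcp_pos: [0.5223, 0.0906, 0.2255]
tcp_rot: [[-0.982, -0.19, -0.001], [-0.19, 0.982, 0.0], [0.001, 0.0, -1.0]]
contact_force: [-0.2, -0.3, 0.3]
finger_gap: 0.35
finger_force: 0.0
```

Call:
move_arm(translation=[[-0.0031, -0.0292, 0], [-0.0031, -0.0292, 0], [-0.0031, -0.0292, 0], [-0.0031, -0.0292, 0], [-0.0031, -0.0292, 0], [-0.0031, -0.0292, 0], [-0.0031, -0.0292, 0], [-0.0031, -0.0292, 0], [0, 0, 0]], turn=[[0, 0, 0], [0, 0, 0], [0, 0, 0], [0, 0, 0], [0, 0, 0], [0, 0, 0], [0, 0, 0], [0, 0, 0], [0, 0, 0]], gripper=[-1, -1, -1, -1, -1, -1, -1, -1, -1])

```text
time_s: 9.83
tcp_pos: [0.5918, -0.1383, 0.2236]
tcp_rot: [[-0.982, -0.187, -0.0], [-0.187, 0.982, -0.001], [0.001, -0.001, -1.0]]
contact_force: [-0.7, -0.4, -0.5]
finger_gap: 0.004
finger_force: 0.0
```

```bash
python3 look.py b
```

```text
top [[25.5, 55.6, 55.3], [-30.4, 55.2, 54.9]] disc off rad 0.007 len 55.9
tab 0 
scene [[29.6, 54.8, 54.8], [-27.3, 53.9, 54.5]] disc off rad 0.016 len 56.9
tab 76 [[-16.0, -147.0, 33.0], [9.0, -142.0, 46.0], [19.0, -138.0, 48.0]]
[ 0.59117831 -0.13471104  0.22374665] tcp chest -0.000509136721374249 -0.17727497932665298 9.9333
```

Call:
move_arm(translation=[[0, 0, 0.025], [0, 0, 0.025], [0, 0, 0.025], [0, 0, 0.023], [0, 0, 0.01], [0, 0, 0.01], [0, 0, 0], [0, 0, 0]], turn=[[0, 0, 0], [0, 0, 0], [0, 0, 0], [0, 0, 0], [0, 0, 0], [0, 0, 0], [0, 0, 0], [0, 0, 0]], gripper=[-1, -1, -1, -1, -1, -1, -1, -1])

```text
time_s: 10.6
tcp_pos: [0.5916, -0.1338, 0.1071]
tcp_rot: [[-0.982, -0.19, 0.001], [-0.19, 0.982, -0.0], [-0.001, -0.0, -1.0]]
contact_force: [-0.1, -0.1, 0.5]
finger_gap: -0.001
finger_force: 0.0
```

Call:
move_arm(translation=[[0, 0.005, 0], [0, 0.005, 0], [0, 0.005, 0], [0, 0.005, 0], [0, 0.005, 0], [0, 0.005, 0], [0, 0.005, 0], [0, 0.005, 0], [0, 0.005, 0], [0, 0.005, 0]], turn=[[0, 0, 0], [0, 0, 0], [0, 0, 0], [0, 0, 0], [0, 0, 0], [0, 0, 0], [0, 0, 0], [0, 0, 0], [0, 0, 0], [0, 0, 0]], gripper=[-1, -1, -1, -1, -1, -1, -1, -1, -1, -1])

```text
time_s: 11.43
tcp_pos: [0.5817, -0.0846, 0.1064]
tcp_rot: [[-0.982, -0.19, 0.0], [-0.19, 0.982, -0.0], [-0.0, -0.0, -1.0]]
contact_force: [0.8, -4.7, 4.4]
finger_gap: 0.002
finger_force: 2.4
```

```bash
python3 look.py c
```

```text
top [[25.8, 55.8, 55.0], [-30.4, 55.5, 55.7]] disc off rad 0.005 len 56.2
tab 0 
scene [[28.3, 55.0, 53.8], [-27.4, 53.6, 54.9]] disc off rad 0.026 len 55.8
tab 168 [[-14.0, -139.0, 32.0], [8.0, -115.0, 45.0], [18.0, -104.0, 53.0]]
[ 0.58149359 -0.08396403  0.10605019] tcp chest -0.000378111537797343 -0.1256122680385152 11.5333
```

Call:
move_arm(translation=[[0, 0.005, 0], [0, 0.005, 0], [0, 0.005, 0], [0, 0.005, 0], [0, 0.005, 0], [0, 0.005, 0], [0, 0.005, 0], [0, 0.005, 0], [0, 0.005, 0], [0, 0.005, 0], [0, 0.005, 0], [0, 0.005, 0], [0, 0.005, 0], [0, 0.005, 0], [0, 0.005, 0], [0, 0.005, 0], [0, 0.005, 0], [0, 0.005, 0]], turn=[[0, 0, 0], [0, 0, 0], [0, 0, 0], [0, 0, 0], [0, 0, 0], [0, 0, 0], [0, 0, 0], [0, 0, 0], [0, 0, 0], [0, 0, 0], [0, 0, 0], [0, 0, 0], [0, 0, 0], [0, 0, 0], [0, 0, 0], [0, 0, 0], [0, 0, 0], [0, 0, 0]], gripper=[-1, -1, -1, -1, -1, -1, -1, -1, -1, -1, -1, -1, -1, -1, -1, -1, -1, -1])

```text
time_s: 13.03
tcp_pos: [0.5645, 0.0039, 0.1062]
tcp_rot: [[-0.982, -0.19, -0.0], [-0.19, 0.982, 0.0], [0.0, 0.0, -1.0]]
contact_force: [0.0, -2.0, -1.3]
finger_gap: 0.002
finger_force: 0.7
```

```bash
python3 look.py d
```

```text
top [[25.6, 55.8, 55.8], [-30.4, 55.8, 56.0]] disc off rad -0.001 len 56.0
tab 0 
scene [[28.9, 54.7, 54.3], [-27.4, 53.9, 54.4]] disc off rad 0.015 len 56.2
tab 165 [[-15.0, -47.0, 32.0], [8.0, -26.0, 45.0], [18.0, -14.0, 53.0]]
[0.56456439 0.00419477 0.10630295] tcp chest -0.0002532847112082552 -0.03584280429939552 13.1333
```

Sliding freely, with about 10 mm left. I'll finish in small steps until the force rises.

Call:
move_arm(translation=[[0, 0.002, 0], [0, 0.002, 0], [0, 0.002, 0], [0, 0.001, 0], [0, 0, 0]], turn=[[0, 0, 0], [0, 0, 0], [0, 0, 0], [0, 0, 0], [0, 0, 0]], gripper=[-1, -1, -1, -1, -1])

```text
time_s: 13.55
tcp_pos: [0.5634, 0.0104, 0.1063]
tcp_rot: [[-0.982, -0.19, 0.0], [-0.19, 0.982, 0.0], [-0.0, 0.0, -1.0]]
contact_force: [0.3, 0.5, -0.9]
finger_gap: -0.001
finger_force: 0.2
```

Call:
move_arm(translation=[[0, 0.001, 0], [0, 0.001, 0], [0, 0, 0]], turn=[[0, 0, 0], [0, 0, 0], [0, 0, 0]], gripper=[-1, -1, -1])

```text
time_s: 13.8
tcp_pos: [0.563, 0.0123, 0.1063]
tcp_rot: [[-0.982, -0.19, 0.0], [-0.19, 0.982, -0.0], [-0.0, -0.0, -1.0]]
contact_force: [0.4, -1.5, 0.1]
finger_gap: -0.006
finger_force: 0.7
```

Call:
move_arm(translation=[[0, 0.001, 0], [0, 0, 0]], turn=[[0, 0, 0], [0, 0, 0]], gripper=[-1, -1])

```text
time_s: 13.97
tcp_pos: [0.5628, 0.0133, 0.1063]
tcp_rot: [[-0.982, -0.19, 0.0], [-0.19, 0.982, -0.0], [-0.0, -0.0, -1.0]]
contact_force: [0.8, -1.8, 0.4]
finger_gap: 0.0
finger_force: 0.8
```

Call:
move_arm(translation=[[0, 0.001, 0], [0, 0.001, 0], [0, 0, 0]], turn=[[0, 0, 0], [0, 0, 0], [0, 0, 0]], gripper=[-1, -1, -1])

```text
time_s: 14.22
tcp_pos: [0.5624, 0.0151, 0.1063]
tcp_rot: [[-0.982, -0.19, 0.0], [-0.19, 0.982, -0.0], [-0.0, -0.0, -1.0]]
contact_force: [0.6, -3.3, -0.3]
finger_gap: 0.001
finger_force: 1.7
```

Call:
move_arm(translation=[[0, 0.001, 0], [0, 0, 0]], turn=[[0, 0, 0], [0, 0, 0]], gripper=[-1, -1])

```text
time_s: 14.38
tcp_pos: [0.5624, 0.0152, 0.1063]
tcp_rot: [[-0.982, -0.19, 0.001], [-0.19, 0.982, -0.002], [-0.0, -0.002, -1.0]]
contact_force: [2.0, -9.9, -0.8]
finger_gap: 0.001
finger_force: 5.2
```

The motion has stopped with the force up, and the position matches home. I'll back off along −y, rise and move clear for a check.

Call:
move_arm(translation=[[0, 0.0005, 0], [0, -0.005, 0], [0, -0.015, 0], [0, -0.02, 0], [0, 0, 0], [0, 0, -0.03], [0, 0, -0.04], [0, 0, -0.04], [0, -0.04, 0], [0, -0.04, 0], [0, -0.04, 0], [0, -0.04, 0], [0, 0, 0]], turn=[[0, 0, 0], [0, 0, 0], [0, 0, 0], [0, 0, 0], [0, 0, 0], [0, 0, 0], [0, 0, 0], [0, 0, 0], [0, 0, 0], [0, 0, 0], [0, 0, 0], [0, 0, 0], [0, 0, 0]], gripper=[-1, -1, -1, -1, -1, -1, -1, -1, -1, -1, -1, -1, -1])

```text
time_s: 15.47
tcp_pos: [0.6002, -0.1851, 0.2156]
tcp_rot: [[-0.983, -0.186, -0.0], [-0.186, 0.983, -0.0], [0.0, -0.0, -1.0]]
contact_force: [-0.5, 0.4, -0.1]
finger_gap: -0.001
finger_force: 0.0
```

```bash
python3 look.py e
```

```text
top [[25.8, 56.1, 55.1], [-30.3, 55.2, 54.5]] disc off rad 0.015 len 56.2
tab 64 [[-21.0, -12.0, 35.0], [-4.0, -7.0, 46.0], [14.0, -2.0, 51.0]]
scene [[28.9, 54.7, 54.4], [-28.0, 53.8, 54.2]] disc off rad 0.016 len 56.9
tab 69 [[-15.0, -12.0, 33.0], [6.0, -8.0, 46.0], [19.0, -3.0, 49.0]]
[ 0.59995152 -0.18040627  0.2155865 ] tcp chest -0.0005754818996081535 -0.22380474310483575 15.5667
```

View pics/e.png

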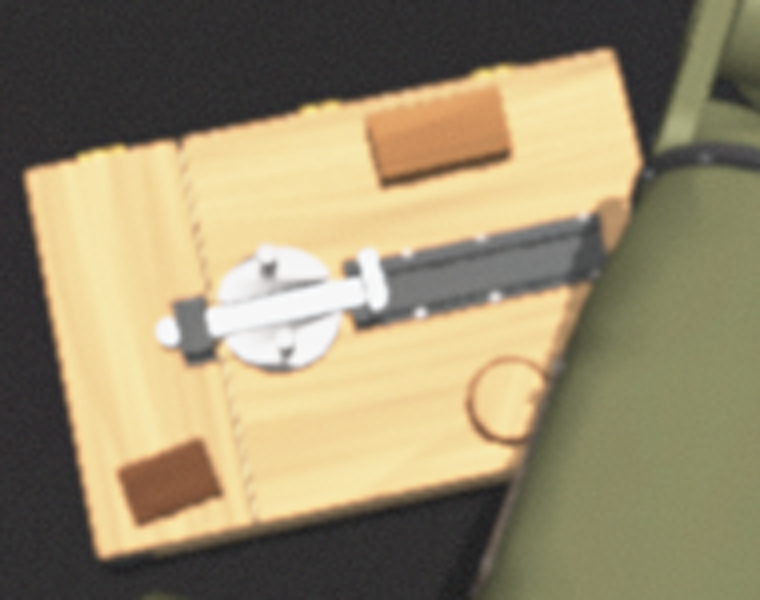

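The picture shows the bar through the disc (280, 308) and under the keeper (195, 328), with its nose out at (168, 330). The tab is against the posts (370, 280), measured at y −12 to −3 as expected for home. The bystanders on the lid are undisturbed.

```bash
python3 -c "
from rig import robot
print(robot.job_done())"
```

```text
the job is handed in; nothing more can be done
None
```

The chest is locked: the last camera check showed the bar through the disc and under the keeper, its tab home against the stop posts. I've handed the job in; no verdict came back.

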